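Third hand at the eyewear stand: preload a display arm in the jig

TASK

Take the blue display arm, stand it upright on the jig's bed and press its wide flange flat and centred against the orange sprung fence until the fence's pointers are in the green, without ever running them into the red. Keep it pressed there steadily for a few seconds so that a colleague can drive the screws from behind, and finish still holding it pressed in the green, not letting go. Leave the black arm and the other things on the table where they are.

Things in the scene. Friction and masses are not known exactly. Their poses are not given: they have to be found in the camera images.
- blue_arm: blue spectacle display arm, 120 long in x, 0.14-0.28 kg, stands on the table on its flange (+x end: 10 thick, 80 wide, 50 high, two brass inserts outside) and end lip (-x end: 14 thick, 34 wide, 50 high). Between them a straight bar 22 wide in y, from 22 to 40 above the underside, free from x=-46 to +50. Origin: centre of the underside, 60 from the flange's outer face; z up
- blue_arm_face (a point): centre of the outer (+x) face of the blue arm's flange, 25 above its underside, 60 in x from its origin; axes as the arm's
- jig: jig screwed to the table: aluminium bed, top 12 above the table, x=-87 to +137, 170 wide in y; at its +x end a fixed grey frame (face at x=+113, top 52 above the table), before it the orange sprung fence. Origin: at table height under the bed's centre line, 60 from the fence's face at rest; x points at the fence, z up
- fence_face (a point): centre of the orange fence's pressing face, which looks to the jig's -x: 84 wide in y, from 14 to 62 above the table; this point is 37 above the table; axes as the jig's (x points into the fence, the way to push); moves with the fence
- fence (a joint): travel of the orange fence along the jig's +x against its spring, in m: 0 at rest, 0.040 at its stop; it pushes back 0.4 N per mm, no preload. Black pointers at its two ends lie over scales on the bed: green from 0.014 to 0.028 (middle 0.021 = 8.4 N), white before and after, red from 0.033
- black_arm: spare display arm, black, same shape and size as the blue one; not to be used
- glasses: pair of spectacles lying upside down, about 135 long, 132 wide, 45 high; origin on the table midway between the rims' lower edges; temples run to -x
- torch: black pocket torch lying along its x, 130 long, 24 thick; origin under its middle
- pliers: small pliers with blue handles lying along x, 150 long, 14 high; origin under the pivot
- lens: clear round demo lens, 66 across, 5 thick, lying flat; origin under its centre
- cup: paper cup, 68 across, 75 high; origin under its centre
- carton: white carton 160 x 50 x 50, lying along x; origin under its centre
- pen: blue pen lying along x, 120 long, 12 thick; origin under its middle

How it is judged:
On the way:
1. the blue arm is pressed flat and centred on the fence, pointers in the green, steadily for 2 s (value of joint fence between 0.0125 and 0.0295 m and contact force between blue_arm and fence between 4 and 14 N and x of blue_arm_face in the frame of fence_face between -0.004 and 0.004 m and y of blue_arm_face in the frame of fence_face between -0.007 and 0.007 m and z of blue_arm_face in the frame of fence_face between -0.004 and 0.004 m and angle between the x axis of blue_arm and the x axis of jig, either way round below 0.07 rad and angle between blue_arm's own z axis and vertical below 0.07 rad and linear speed of blue_arm below 0.01 m/s), for 2 s.
At the end, for the whole second after the job is handed in: Blue arm upright on the bed (4 mm, 0.07 rad), flange flat on the fence (4 mm, 0.07 rad) and centred within 7 mm, at rest, pressing the fence with 4 to 14 N and 12.5 to 29.5 mm in (green, 1.5 mm to spare), still being held so (all of step 1); the arm keeps its last pose, push and grip.
It fails at once if the fence is run into the red (past 33.5 mm) (value of joint fence above 0.0335 m).
It fails at once if the black arm or another loose thing is moved more than 30 mm (distance of any of black_arm, glasses, torch, pliers, lens, cup, carton, pen from where it was at the start of the episode above 0.03 m).
It also fails if it takes over 48 s, if anything falls off the work surface, if the arm or the gripper's body presses on something with over 40 N, if the wrist force passes 120 N, or if a joint passes its speed limit or range.

ROBOT

A 7-joint arm with a two-finger parallel gripper is mounted at the origin on the work surface. World frame = base frame: x ahead of the robot, y to its left, z up, the work surface at z = 0. Lengths are in m, angles in rad, forces in N, time in s.
With the tool pointing down it reaches from about 0.4 to 0.85 m from the base axis. Payload 6.9 kg.
Tool frame: the origin (TCP) lies midway between the tips of the shut fingers; the grasp point (between the pads) lies behind it (ctrl.pinch_z is the z of the grasp point in the tool frame, in m); z points along the fingers, y is the line along which they close (so a half turn about z gives the same grasp; the last joint's range is limited). The gripper opens to 85 mm and grips with 20 to 120 N. Pads are 22 mm wide; open, the fingers measure 114 mm over their backs; the gripper's body (76 mm by 85 mm) begins 54 mm behind the grasp point. The pads swing forward as they close: fully open they stand 13 mm farther back than shut.
Start: joints at [1.258, 0.507, -0.238, 1.5, 0.126, 1.149, -0.155], TCP at [0.254, -0.571, 0.231] pointing down, gripper open.
Joint ranges: [-3.08, 3.08], [-0.24, 2.05], [-1.43, 1.35], [0, 2.5], [-1.52, 4.66], [0.17, 1.96], [-2.89, 2.89]. Speed limits (rad/s): [2.39, 2.39, 3.14, 3.14, 3.14, 3.14, 3.14].

INTERFACE

Orientations are given as a unit quaternion [w, x, y, z].
In Python, from station import ctrl, get_state, vision, ticket, models gives the robot as it stands. Calls block until the motion is done:
- ctrl.movep(position, orientation): joint-space move of the TCP to a pose.
- ctrl.movel(position, frame=None, max_speed=0.15): straight line of the TCP; frame=None keeps the orientation; max_speed is the mean speed in m/s.
- ctrl.set_joints(angles): joint-space move.
- ctrl.ungrasp() and ctrl.close_gripper(force=None): open the fingers fully, or close them until they stop; force is the grip in N (None keeps the last).
- ctrl.pause(seconds).
- ctrl.ik(position, orientation): joint angles nearest the present ones, or None.
- get_state(): the state.
- vision.grab_frame(name): name is "side" or "top" or "wrist"; returns (picture, depth): 480x640x3 uint8, blue, green, red; 480x640 float32, m along the optical axis (not along the pixel's ray), 0 where there is no reading.
- vision.camera_info(name): a dict with "mtx" (3x3 intrinsics, pixels), "dist_coeffs" ([k1, k2, p1, p2, k3] as OpenCV has them; the pictures are not rectified), "R" (3x3) and "t" (3): a world point X has camera coordinates R X + t; the wrist camera has in their place "hand_eye" (4x4, takes a point from camera to tool coordinates, whose origin is the TCP and whose axes are the flange's). Camera axes: x right, y down, z forward; pixel columns grow to the right and rows downward; lengths in m; the calibration is good to about 2 mm. A picture is of the moment at which its call begins: read the wrist's pose just before it. camera_info takes no time and is no camera call.
A pose or a line that the arm cannot do raises ctrl.Unreachable and nothing moves.
- ticket.close_job(): hands the job in; it is judged then, once.
Trained networks look in the newest picture that a camera, given by its name, has taken for a name from the list of things; names that differ only in an ending like _2 or _b are one class to them, and where a whole thing is asked for, a point or a joint stands for the part that bears it (a point fixed in the world has none). Each returns a list of dicts, best first, with "p" (0 to 1); they miss things now and then, are a little off and sometimes report something else, mostly with a low value. They report only what shows in the picture. A call takes as long as a camera call.
- models.recognise(camera, target): "point" ([column, row] in pixels, amid what is visible of it).
- models.masks_of(camera, target): "mask" (480x640 bool, what is visible of it) and "point" ([column, row] in pixels, amid what is visible of it).
The state is a dict: "time": time; "qpos": joint angles; "qd": joint speeds; "tau": joint torques, N m; "tcp_pos": TCP position; "eef_rot": TCP orientation; "contact_force": force on the tool from outside, world axes, zero at the start; "wrist_torque": the same for the moment, N m; "width": finger opening in m; "gripper_force": force on a finger pad.
Only numpy, scipy, OpenCV 4.12 (cv2) and the standard library are available. Lean on these libraries where they do the work, as an engineer would, in place of code of your own. Each camera call takes 0.05 s, during which the arm holds its last target. There are 200 camera calls.

## Working session

There is one attempt and no reset: what is moved stays moved. The work goes in short steps, each a Python script; the robot and the scene stay as the last script left them, time stands still between calls to the robot, and variables do not carry over. Pictures are saved under pics/ and viewed, at most 10 in all, crops included, and the job is handed in when it is done.

```bash
ls; mkdir -p pics; cat > h.py <<'E'
import numpy as np, cv2
from station import ctrl, get_state, vision, ticket, models
def cloud(cam, d, mask):
    """world points of the masked pixels of a fixed camera"""
    c=vision.camera_info(cam); v,u=np.nonzero(mask&(d>0))
    n=cv2.undistortPoints(np.stack([u,v],1).astype(float)[:,None],np.array(c["mtx"]),np.array(c["dist_coeffs"]))[:,0]
    z=d[v,u]; X=np.c_[n*z[:,None],z]
    return (X-np.array(c["t"]))@np.array(c["R"]), np.c_[u,v]
E
python3 - <<'E'
from h import *
print(ctrl.pinch_z, get_state())
for cam in("top","side"):
    p,d=vision.grab_frame(cam); cv2.imwrite(f"pics/{cam}.png",p); np.save(f"pics/{cam}_d.npy",d)
    for t in("blue_arm","black_arm","jig","fence"):
        for r in models.masks_of(cam,t)[:2]:
            X,_=cloud(cam,d,r["mask"]); 
            print(cam,t,round(r["p"],2),np.round(r["point"]),len(X),np.round(np.median(X,0),3) if len(X) else'',np.round(np.percentile(X,[1,99],axis=0),3).tolist() if len(X) else '')
            np.save(f"pics/{cam}_{t}_{round(r['p']*100)}.npy",r["mask"])
E
```

```text
pics
-0.0187 {'time': 0.0, 'qpos': array([ 1.25849695,  0.50835105, -0.23750797,  1.50110864,  0.12570531,
        1.14889069, -0.15477687]), 'qd': array([-8.96328656e-05, -6.15936138e-04,  2.26618390e-04,  8.31912859e-04,
       -1.54070443e-03, -8.38328550e-04, -1.75765133e-04]), 'tau': array([ 6.11839914e-04, -6.20599508e+01, -2.18620621e+00, -2.49658066e+01,
        1.26797441e-02,  1.19006069e-02, -1.29650010e-05]), 'tcp_pos': array([ 0.25331535, -0.57083047,  0.23042922]), 'eef_rot': array([-8.60674737e-04,  9.78256704e-01,  2.07395851e-01, -2.03573122e-04]), 'contact_force': array([-0.01760405, -0.21449628, -0.27398978]), 'wrist_torque': array([ 0.01334907,  0.01491411, -0.05682878]), 'gripper_force': 0.0, 'width': 0.08554890556865612}
top blue_arm 0.62 [247. 285.] 817 [0.469 0.12  0.043] [[0.395, 0.086, 0.002], [0.515, 0.161, 0.055]]
top black_arm 0.69 [189. 215.] 897 [0.624 0.271 0.042] [[0.547, 0.239, 0.001], [0.682, 0.317, 0.055]]
top jig 0.68 [379. 244.] 6620 [ 0.588 -0.177  0.015] [[0.479, -0.263, 0.009], [0.694, -0.092, 0.065]]
top fence 0.67 [380. 222.] 383 [ 0.628 -0.182  0.052] [[0.623, -0.25, 0.014], [0.651, -0.118, 0.068]]
side black_arm 0.9 [176. 332.] 1590 [0.627 0.278 0.039] [[0.545, 0.241, -0.0], [0.665, 0.319, 0.052]]
side jig 0.7 [329. 225.] 4883 [ 0.59  -0.163  0.014] [[0.476, -0.259, 0.004], [0.695, -0.089, 0.063]]
side fence 0.7 [320. 211.] 593 [ 0.626 -0.172  0.04 ] [[0.62, -0.249, 0.012], [0.676, -0.109, 0.065]]
side fence 0.5 [280. 444.] 601 [0.319 0.32  0.011] [[0.303, 0.26, -0.001], [0.339, 0.376, 0.015]]
```

View pics/top.png

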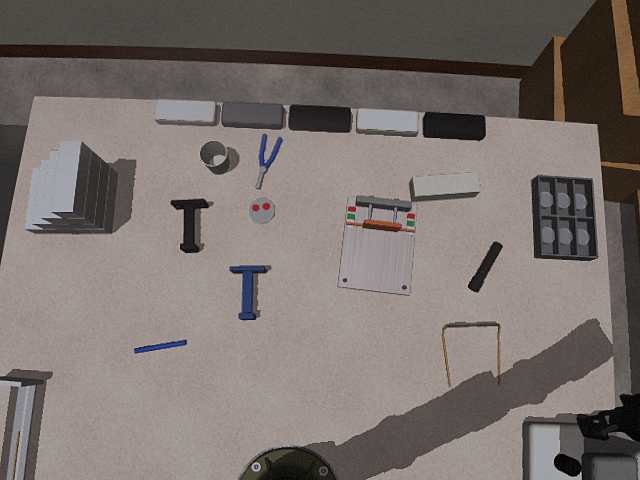

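View pics/side.png

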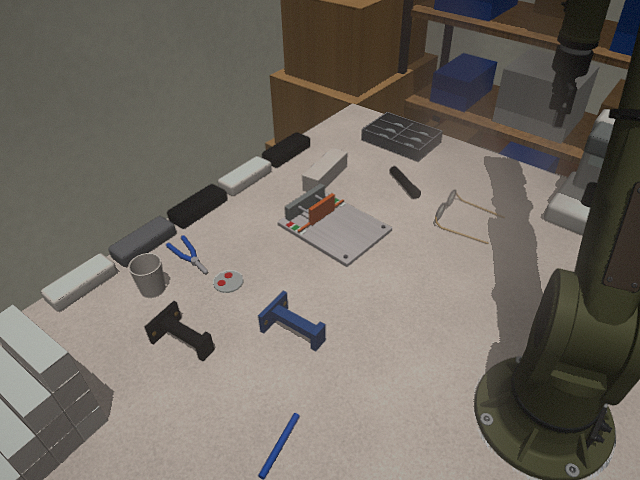

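```bash
cat > fit.py <<'E'
from h import *
import glob
d=np.load("pics/top_d.npy")
m=np.load(glob.glob("pics/top_blue_arm_*")[0]); X,_=cloud("top",d,m)
hi=X[X[:,2]>0.02]
bar=hi[(hi[:,2]>.03)&(hi[:,2]<.044)]; 
print("hist z",np.histogram(hi[:,2],8))
vx,vy,x0,y0=cv2.fitLine(bar[:,:2].astype(np.float32),cv2.DIST_HUBER,0,.01,.01).ravel(); print("bar",vx,vy,x0,y0,len(bar),np.arctan2(vy,vx))
t=hi[:,:2]-[x0,y0]; s=t@[vx,vy]; n=t@[-vy,vx]
for a in np.arange(-.08,.08,.01):
    k=(s>=a)&(s<a+.01)
    if k.sum(): print(round(a,2),k.sum(),np.round([n[k].min(),n[k].max(),np.median(hi[k,2])],3))
print(np.percentile(s,[.5,99.5]))
m=np.load(glob.glob("pics/top_jig_*")[0]); X,_=cloud("top",d,m); b=X[abs(X[:,2]-.012)<.006]
for name,Y in(("bed",b),("fence",cloud("top",d,np.load(glob.glob("pics/top_fence_*")[0]))[0])):
    if name=="fence": Y=Y[Y[:,2]>.05]
    r=cv2.minAreaRect(Y[:,:2].astype(np.float32)); print(name,r,np.median(Y[:,2]))
s_=np.load("pics/side_d.npy")
Y,_=cloud("side",s_,np.load("pics/side_fence_70.npy")); f=Y[(Y[:,2]>.02)&(Y[:,2]<.058)]
l=cv2.fitLine(f[:,:2].astype(np.float32),cv2.DIST_HUBER,0,.005,.01).ravel();print("fence face side",l,np.percentile(f[:,:2],[2,98],axis=0))
E
python3 fit.py
```

```text
hist z (array([  7,  30,  34,  20, 271, 159, 134, 111]), array([0.02020804, 0.02480936, 0.02941069, 0.03401201, 0.03861334,
       0.04321467, 0.04781599, 0.05241732, 0.05701865]))
bar 0.9983912 0.056700736 0.4584004 0.12119125 367 0.05673116
-0.07 46 [-0.016  0.017  0.05 ]
-0.06 69 [-0.016  0.017  0.052]
-0.05 44 [-0.01   0.012  0.043]
-0.04 51 [-0.011  0.012  0.042]
-0.03 41 [-0.011  0.011  0.042]
-0.02 41 [-0.011  0.01   0.042]
-0.01 54 [-0.01   0.011  0.042]
-0.0 43 [-0.01   0.011  0.043]
0.01 50 [-0.01   0.012  0.042]
0.02 47 [-0.01   0.011  0.042]
0.03 44 [-0.01   0.012  0.042]
0.04 129 [-0.039  0.038  0.047]
0.05 107 [-0.039  0.042  0.053]
[-0.06333932  0.05604586]
bed ((0.5946950912475586, -0.17923687398433685), (0.17329631745815277, 0.23349888622760773), 86.1736068725586) 0.014299348893225403
fence ((0.6296391487121582, -0.1802036464214325), (0.08390505611896515, 0.01229125540703535), 86.76329040527344) 0.06300286987614566
fence face side [ 0.084765    0.99640095  0.6249945  -0.17560473] [[ 0.62066258 -0.24310708]
 [ 0.65595664 -0.11587794]]
```

The top view shows the blue arm upright at (247,290), with its flange towards +x. The jig is at (380,245), its fence at (382,225) also facing +x, and the carry path between them is clear. The side view agrees. The measured sizes match the given ones; heights read about 2 mm high. I'll grasp now and refine the jig edges in the same step.

```bash
cat >> h.py <<'E'
def down(yaw): return np.array([0,np.cos(yaw/2),np.sin(yaw/2),0])
E
cat > g.py <<'E'
from h import *
import glob
# jig edges
d=np.load("pics/top_d.npy"); m=np.load(glob.glob("pics/top_jig_*")[0]); X,_=cloud("top",d,m)
b=X[abs(X[:,2]-.0143)<.005]; a=-.06; ex=np.array([np.cos(a),np.sin(a)]); ey=np.array([-ex[1],ex[0]])
o=np.array([.564,-.177]); s=(b[:,:2]-o)@ex; n=(b[:,:2]-o)@ey
bins=np.arange(-.08,.05,.006); lo,hi=[],[]
for q in bins:
    k=(s>=q)&(s<q+.006); lo.append(n[k].min()); hi.append(n[k].max())
print("yaw",a+np.polyfit(bins,lo,1)[0],a+np.polyfit(bins,hi,1)[0],"y",np.median(lo),np.median(hi),"smin",np.percentile(s,.3))
# grasp
yaw=.0567; p=np.array([.4548,.1210])+.006*np.array([np.cos(yaw),np.sin(yaw)])
ctrl.movep([*p,.13],down(yaw)); ctrl.movel([*p,.012],max_speed=.1)
print(get_state()["contact_force"]); ctrl.close_gripper(70); s=get_state(); print(s["width"],s["gripper_force"],s["tcp_pos"],s["time"])
ctrl.movel([*p,.10]); s=get_state(); print(s["width"],s["contact_force"],s["qpos"],s["time"])
pic,dd=vision.grab_frame("side"); cv2.imwrite("pics/side2.png",pic[120:400,120:520])
pic,dd=vision.grab_frame("wrist"); cv2.imwrite("pics/wrist2.png",pic)
E
python3 g.py
```

```text
yaw -0.04338371536893687 -0.07784794715941232 y -0.08272697765359523 0.0856014762807985 smin -0.08536433250073511
[-0.02606723  0.00423549 -0.29121135]
0.020806533653671605 68.79050016403198 [0.46088464 0.12133014 0.01233242] 5.025
0.02099808522139015 [ 0.11108149  0.24458994 -1.43664588] [ 0.06982894  0.48450665 -0.54270728  2.05550438  0.38257962  0.70031989
 -2.23359394] 5.7583
```

View pics/side2.png

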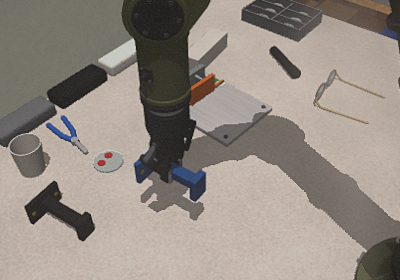

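The side crop shows the blue arm gripped level at about (170,175) with its shadow below it, and the black arm untouched. Now I'll set it on the bed about 20 mm short of the fence.

```bash
cat >> h.py <<'E'
JO=np.array([.565,-.176]); JY=-.061
JX=np.array([np.cos(JY),np.sin(JY)]); JN=np.array([-JX[1],JX[0]])
def tcp(face,y=0):  # TCP xy for the flange face at jig x=face
    return JO+JX*(face-.060+.006)+JN*y
E
python3 - <<'E'
from h import *
p=tcp(.040)
ctrl.movep([*p,.10],down(JY)); ctrl.movel([*p,.032],max_speed=.1)
ctrl.pause(.2); f0=get_state()["contact_force"]
z=.032
while z>.019:
    z-=.001; ctrl.movel([*p,z],max_speed=.02); f=get_state()["contact_force"]-f0
    if f[2]>2: break
s=get_state(); print(z,f,s["tcp_pos"],s["time"])
for c in("top","wrist"):
    pic,d=vision.grab_frame(c); np.save(f"pics/{c}3_d.npy",d); cv2.imwrite(f"pics/{c}3.png",pic if c=="wrist" else cv2.resize(pic[170:310,310:450],None,fx=4,fy=4))
E
```

```text
0.023999999999999994 [-2.03564637 -1.00895694  5.14217684] [ 0.55115808 -0.17519341  0.02438482] 10.075
```

View pics/top3.png

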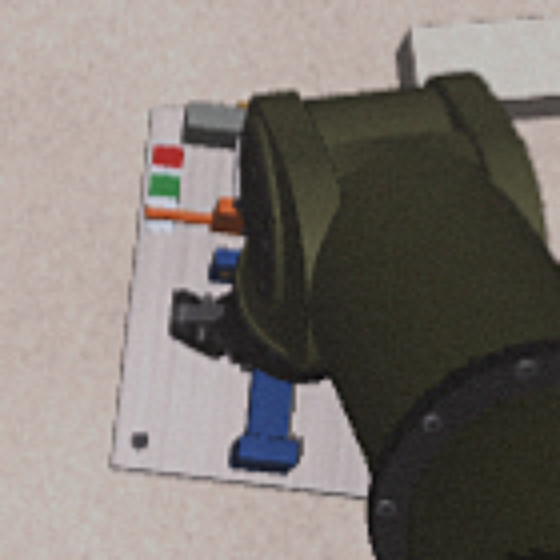

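View pics/wrist3.png

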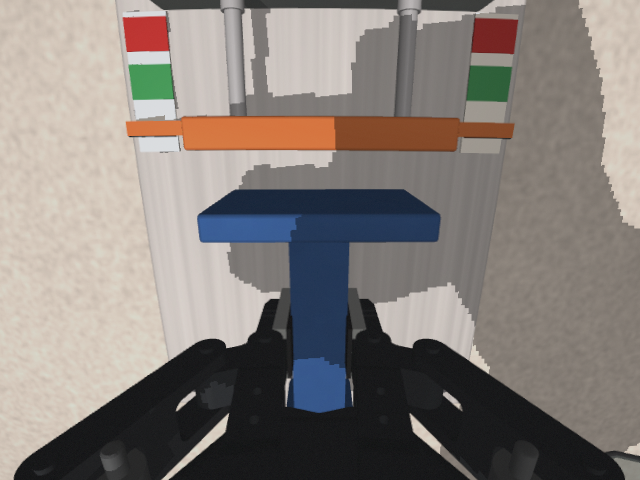

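The wrist view shows the flange's top edge (200–440, row 240) parallel to the fence face (183–459, row 149). Their centre columns are 319.5 and 321, so it is centred to about 0.5 mm. The pointers are still in the first white zone. Now I'll press, watching the force.

```bash
python3 - <<'E'
from h import *
z=.0245
ctrl.movel([*tcp(.040),z],max_speed=.02); ctrl.pause(.2); f0=get_state()["contact_force"]
for x in(.055,.060,.065,.070,.073,.076,.079):
    ctrl.movel([*tcp(x),z],max_speed=.03); ctrl.pause(.15); s=get_state(); f=s["contact_force"]-f0
    e=(s["tcp_pos"][:2]-JO)@JX+.054
    print(x,round(e,4),"fx",round(f[:2]@JX,2),"fy",round(f[:2]@JN,2),"fz",round(f[2],2))
    if f[:2]@JX<-9: break
print(s["time"],s["width"])
pic,d=vision.grab_frame("wrist"); cv2.imwrite("pics/wrist4.png",pic)
E
```

```text
0.055 0.0547 fx 1.03 fy 1.09 fz -1.05
0.06 0.0599 fx 0.65 fy 0.37 fz -1.84
0.065 0.0648 fx -1.12 fy 0.81 fz -1.21
0.07 0.0695 fx -4.02 fy 0.52 fz 1.67
0.073 0.0722 fx -5.23 fy 0.6 fz 1.93
0.076 0.0746 fx -7.29 fy 0.98 fz 3.81
0.079 0.0771 fx -9.27 fy 0.87 fz 5.14
14.025 0.021206180523306632
```

View pics/wrist4.png

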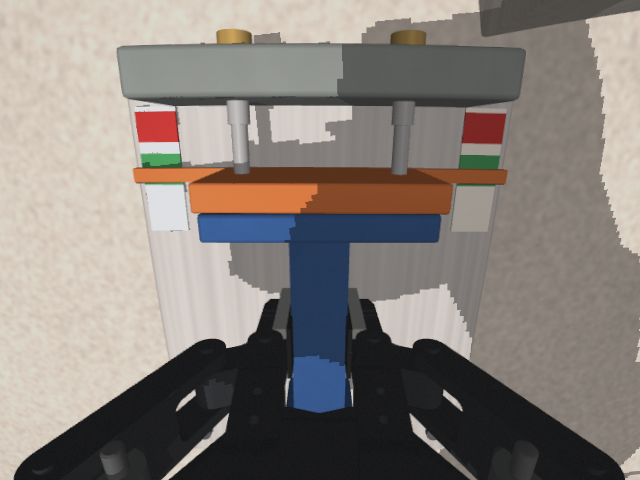

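The flange is flush on the fence and centred (fence centre column 320.5, flange 319.5). Both pointers (row ~175) lie in the green (rows ~153–186), about 18 mm in, and the arm hasn't slipped in the grip. I'll nudge it slightly towards mid-green, hold and check.

```bash
python3 - <<'E'
from h import *
ctrl.movel([*tcp(.081),.0245],max_speed=.02)
for i in range(4):
    ctrl.pause(1); s=get_state(); print(s["time"],s["contact_force"],round((s["tcp_pos"][:2]-JO)@JX+.054,4),s["tcp_pos"][2],s["width"])
pic,d=vision.grab_frame("wrist"); cv2.imwrite("pics/wrist5.png",pic)
pic,d=vision.grab_frame("side"); cv2.imwrite("pics/side5.png",cv2.resize(pic[140:290,250:450],None,fx=4,fy=4))
E
```

```text
15.325 [-11.69329088   1.99701413   6.66440431] 0.0784 0.02438148810496833 0.020772719040634706
16.325 [-11.61386353   1.58189147   6.28694562] 0.0784 0.024380784501937924 0.02123518174751937
17.325 [-12.14831303   1.08960157   6.6886562 ] 0.0784 0.02439211047502423 0.021551818931481188
18.325 [-11.09605066   1.43870836   7.66229997] 0.0784 0.024398506538306317 0.020764961546366322
```

View pics/wrist5.png

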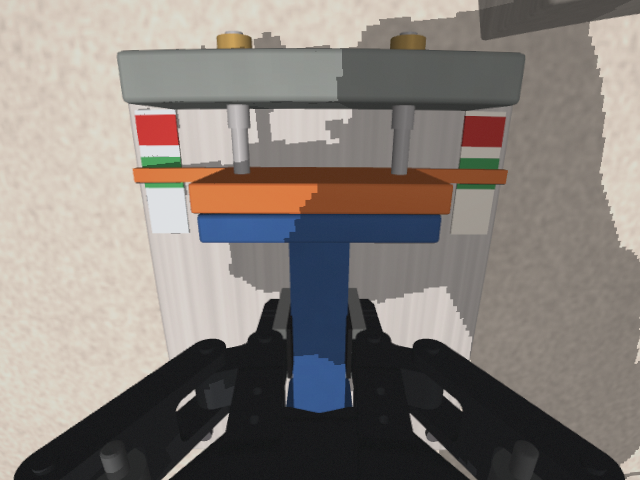

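View pics/side5.png

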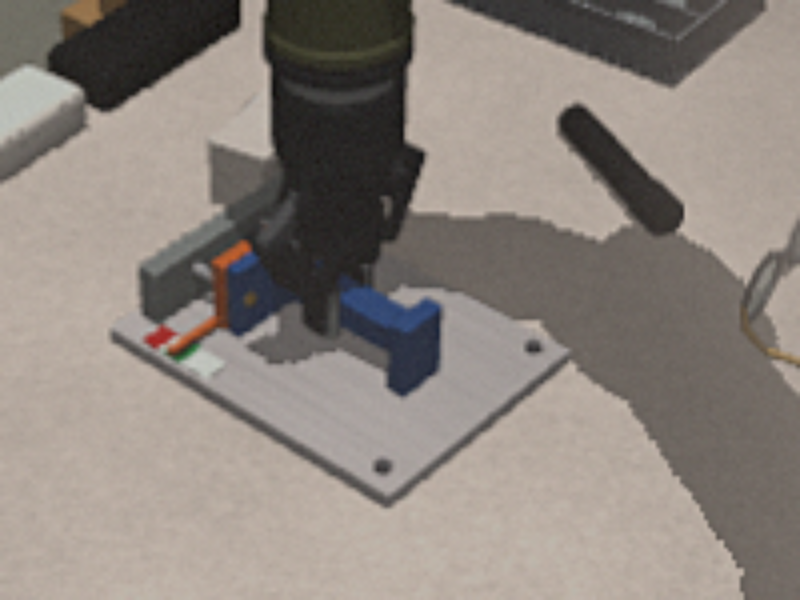

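The pointers are mid-green on both sides (wrist view rows 170–183, green 157–188). The flange is flush, the arm stands level on the bed, and it has been steady for over 3 s. Handing in.

```bash
python3 -c "
from station import ticket
print(ticket.close_job())"
```

```text
the job is handed in; nothing more can be done
None
```

The job is handed in at about 18 s: the blue arm is upright on the bed and still gripped, its flange flat and centred on the fence, and it held steady for over 3 s with both pointers mid-green; the hand-in gave no verdict.

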